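# Start the treatment unit

## Task

Start the white treatment unit on the desk using light fingertip presses only: first press its square power key all the way down, where it stays by itself, and after that press the long bar-shaped start key all the way down, hold it there for two seconds and let it come back up. Press gently, do not touch the two round keys, and do not shift, lift or knock over the bottle, the mug or the computer mouse. Finish with the hand clear of everything.

Things in the scene. Friction and masses are not known exactly. Their poses are not given: they have to be found in the camera images.
- unit: treatment unit, a white box fixed to the desk, 200 mm deep (x) by 280 mm wide (y), origin under its centre on the desk. Its front part is a level blue panel 60 mm above the desk with four white keys in one row across it, 44 mm in front of the unit's centre (towards its -x edge), 56 mm apart, in any order. Behind the row, from 30 mm behind the unit's centre to its rear edge, a low hump with a small display rises to 81 mm above the desk.
- power_top (a point): centre of the top face of the square power key. The key is 26 x 26 mm. Its x axis points along the unit's depth, z up. The top stands 15 mm above the panel (75 mm above the desk) when up. The cap sits on a soft rubber pad which gives 1 mm for every 5 N, up to 4 mm, on top of the key's own 7 mm of travel.
- start_top (a point): centre of the top face of the long start key. The key is 46 mm long (along the unit's depth) and 18 mm wide (along the row). Its x axis points along the unit's depth, z up. The top stands 15 mm above the panel (75 mm above the desk) when up. The cap sits on a soft rubber pad which gives 1 mm for every 5 N, up to 4 mm, on top of the key's own 7 mm of travel.
- round_a_top (a point): centre of the top face of the first round key. 20 mm in diameter; not to be touched. Its x axis points along the unit's depth, z up. The top stands 15 mm above the panel (75 mm above the desk) when up. The cap sits on a soft rubber pad which gives 1 mm for every 5 N, up to 4 mm, on top of the key's own 7 mm of travel.
- round_b_top (a point): centre of the top face of the second round key. 20 mm in diameter; not to be touched. Its x axis points along the unit's depth, z up. The top stands 15 mm above the panel (75 mm above the desk) when up. The cap sits on a soft rubber pad which gives 1 mm for every 5 N, up to 4 mm, on top of the key's own 7 mm of travel.
- power (a joint): how far the square power key is pressed: 0 m up, 0.007 m fully down; it has no spring, moves with about 4 N and stays where it is left
- start (a joint): how far the long start key is pressed: 0 m up, 0.007 m fully down; sprung: it needs about 1.5 N to start moving and about 5 N to be fully down, and comes back up by itself when let go
- round_a (a joint): how far the first round key is pressed, 0 m up, 0.007 m down; sprung
- round_b (a joint): how far the second round key is pressed, 0 m up, 0.007 m down; sprung
- power_base: thin black rectangular plate (56 mm along the unit's depth, 34 mm along the row, 3 mm thick) around the square power key, fixed on the panel; origin under its centre, on the panel surface; it carries the key.
- start_base: thin black rectangular plate (56 mm along the unit's depth, 34 mm along the row, 3 mm thick) around the long start key, fixed on the panel; origin under its centre, on the panel surface; it carries the key.
- round_a_base: thin black rectangular plate (56 mm along the unit's depth, 34 mm along the row, 3 mm thick) around the first round key, fixed on the panel; origin under its centre, on the panel surface; it carries the key.
- round_b_base: thin black rectangular plate (56 mm along the unit's depth, 34 mm along the row, 3 mm thick) around the second round key, fixed on the panel; origin under its centre, on the panel surface; it carries the key.
- gel: white bottle with a blue cap, 52 mm in diameter, 140 mm high, loose, standing beside the unit; origin under its centre
- mug: white mug, 76 mm in diameter without its handle, 90 mm high, loose, standing beside the unit; origin under its centre
- mouse: black computer mouse, 100 x 58 x 36 mm (highest point), loose, lying between the robot and the unit; origin under its centre
Mind the look-alikes: they are no part of the job. Leave any pink look-alike of the mouse alone. Of the things that look like the mug, the smaller one is meant.

How it is judged:
By the outcome, as a careful person would: the job done as asked, in the order asked, and still so for the second after the job is handed in, with the robot touching nothing.
It also fails if it takes over 58 s, if anything falls off the work surface, if the arm or the gripper's body presses on something with over 40 N, if the wrist force passes 120 N, or if a joint passes its speed limit or range.

## Robot

A 7-joint arm with a two-finger parallel gripper is mounted at the origin on the work surface. World frame = base frame: x ahead of the robot, y to its left, z up, the work surface at z = 0. Lengths are in m, angles in rad, forces in N, time in s.
With the tool pointing down it reaches from about 0.4 to 0.875 m from the base axis. Payload 6.5 kg.
Tool frame: the origin (TCP) lies midway between the tips of the shut fingers; the grasp point (between the pads) lies 19 mm behind it (arm.grip_point_offset is the distance from the TCP to the grasp point, in m); z points along the fingers, y is the line along which they close (so a half turn about z gives the same grasp; the last joint's range is limited). The gripper opens to 85 mm and grips with 20 to 120 N. Pads are 22 mm wide; open, the fingers measure 114 mm over their backs; the gripper's body (76 mm by 85 mm) begins 54 mm behind the grasp point. The pads swing forward as they close: fully open they stand 13 mm farther back than shut.
Start: joints at [1.09, 0.536, -0.004, 1.538, 0.003, 1.067, -0.071], TCP at [0.262, -0.595, 0.231] pointing down, gripper open.
Joint ranges: [-2.7, 2.7], [-0.37, 2.16], [-1.27, 1.26], [0.24, 2.4], [-1.31, 4.45], [0.19, 1.91], [-2.76, 2.76]. Speed limits (rad/s): [2.39, 2.39, 3.14, 3.14, 3.14, 3.14, 3.14].

## Interface

Orientations are given as a 3x3 rotation matrix whose columns are the frame's x, y, z axes.
In Python, from cell import arm gives the robot as it stands. The module is installed in compiled form; this text tells all that it offers.
- The arm moves only by the shell command python3 -m crank 'ROWS' [OPENING] [FORCE]. ROWS is JSON, a list of rows, each a list of 4 numbers: the shift along the tool's x, y, z in mm, then the turn about the tool's z in rad. In form: [[x, y, z, yaw], ...]. A call has 1 to 10 rows; each row shifts and turns the commanded pose from where the row before left it, along the tool's axes as they then stand; what a row does not reach is not made up. A row lasts 1/12 s, in which the tool goes at most 41.7 mm and 7.16 degrees, less where a joint would pass 70% of its speed; a pose out of reach is approached as far as the arm can. A call is refused whole if a number of a shift passes 41.7 or a number of a turn 0.125, either way. A call with a gripper value outside its range is refused whole. OPENING is the opening in per cent of the stroke, from 0 (shut) to 100 (fully open), set as the call begins (- or left out, the last holds). The fingers move at their own pace and stop on an object; FORCE is the grip in N (left out, the last holds). Time passes only in rows, so rows that do not move let the fingers close. It gives the time, the measured TCP pose, the force, the opening and the grip force at its end, in the units of the state.
- arm.observe(): the state, without advancing time (a new reading comes with each control period).
- arm.snapshot(name): name is "scene" or "top" or "wrist"; returns a dict with "img" (400x640x3 uint8, red, green, blue), "fx", "fy", "cx", "cy" (pixels), "camera_from_world" (4x4, takes a point from world to camera coordinates); the wrist camera has in their place "T_tool_cam" (4x4, takes a point from camera to tool coordinates, whose origin is the TCP and whose axes are the flange's). Camera axes: x right, y up, looking along -z (the intrinsics and any distortion apply to the point x, -y, -z); pixel columns grow to the right and rows downward; lengths in m; the calibration is good to about 2 mm. A picture is of the moment at which its call begins: read the wrist's pose just before it. There is no depth.
- arm.hand_in(): hands the job in; it is judged then, once.
The state is a dict: "time": time; "joints": joint angles; "dq": joint speeds; "effort": joint torques, N m; "position": TCP position; "tool_rot": TCP orientation; "force": force on the tool from outside, world axes, zero at the start; "wrist_torque": the same for the moment, N m; "grip_width": finger opening in m; "gripper_force": force on a finger pad.
Only numpy, scipy, OpenCV 4.12 (cv2) and the standard library are available. Lean on these libraries where they do the work, as an engineer would, in place of code of your own. Each camera call takes 0.05 s, during which the arm holds its last target. There are 200 camera calls.

## Working session

There is one attempt and no reset: what is moved stays moved. The work goes in short steps, Python scripts to look and compute and a shell command to move; the robot and the scene stay as the last step left them, time stands still between calls to the robot, and variables do not carry over. Pictures are saved under pics/ and viewed, at most 10 in all, crops included, and the job is handed in when it is done.

```bash
mkdir -p pics
python3 - <<'E'
from cell import arm
import cv2,pickle
s=arm.observe();print(s['time'],s['position'],s['tool_rot'],s['force'],s['grip_width'])
d={n:arm.snapshot(n) for n in("scene","top")}
pickle.dump(d,open('d.pkl','wb'))
for n in d: cv2.imwrite(f'pics/{n}.png',d[n]['img'][:,:,::-1]); print(n,{k:v for k,v in d[n].items() if k!='img'})
E
```

```text
0.0 [ 0.2616925  -0.59430436  0.23039649] [[ 9.15185757e-01  4.03031477e-01 -8.11633132e-04]
 [ 4.03032278e-01 -9.15184441e-01  1.55612961e-03]
 [-1.15624801e-04 -1.75126200e-03 -9.99998460e-01]] [-0.04245198  0.04552636  0.16751722] 0.08521379627614117
scene {'fx': 407.9129015633262, 'fy': 407.9129015633262, 'cx': 327.5143742138775, 'cy': 200.22234556491702, 'camera_from_world': array([[-0.69775714,  0.71612886, -0.01715917,  0.33781973],
       [-0.54920164, -0.5194261 ,  0.6546557 ,  0.2596344 ],
       [ 0.45990492,  0.46621453,  0.75573241, -1.31799061],
       [ 0.        ,  0.        ,  0.        ,  1.        ]])}
top {'fx': 410.3628766944441, 'fy': 410.3628766944441, 'cx': 308.7345529034862, 'cy': 198.72944108819334, 'camera_from_world': array([[ 2.42442815e-02, -9.99702126e-01,  2.80599586e-03,
         3.20528402e-02],
       [ 9.91665212e-01,  2.44044637e-02,  1.26509012e-01,
        -5.09983364e-01],
       [-1.26539807e-01, -2.84511617e-04,  9.91961489e-01,
        -9.87598918e-01],
       [ 0.00000000e+00,  0.00000000e+00,  0.00000000e+00,
         1.00000000e+00]])}
```

View pics/top.png

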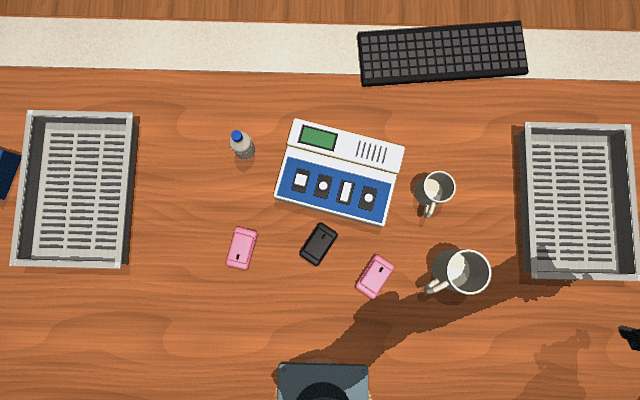

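View pics/scene.png

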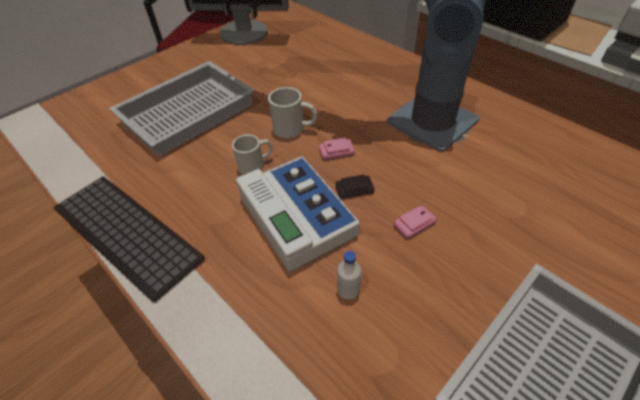

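The top view shows the key row left to right: square power key ≈(300,180), round (323,186), start bar (346,192), round (368,198). The bottle is at (242,145), the small mug at (437,188) and the black mouse at (318,244). The scene view agrees, in mirrored order. Next I'll enlarge the keys.

Run:
```python
import cv2,pickle,numpy as np
d=pickle.load(open('d.pkl','rb'))
a=d['top']['img'][145:225,265:405,::-1];b=d['scene']['img'][150:250,260:360,::-1]
A=cv2.resize(a,None,fx=5,fy=5,interpolation=cv2.INTER_CUBIC)
cv2.imwrite('pics/c1.png',A)
cv2.imwrite('pics/c2.png',cv2.resize(b,None,fx=6,fy=6,interpolation=cv2.INTER_CUBIC))
```

```text
(no output)
```

View pics/c1.png

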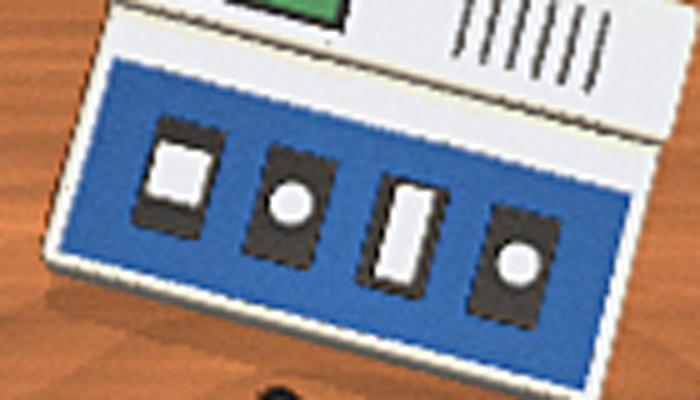

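View pics/c2.png

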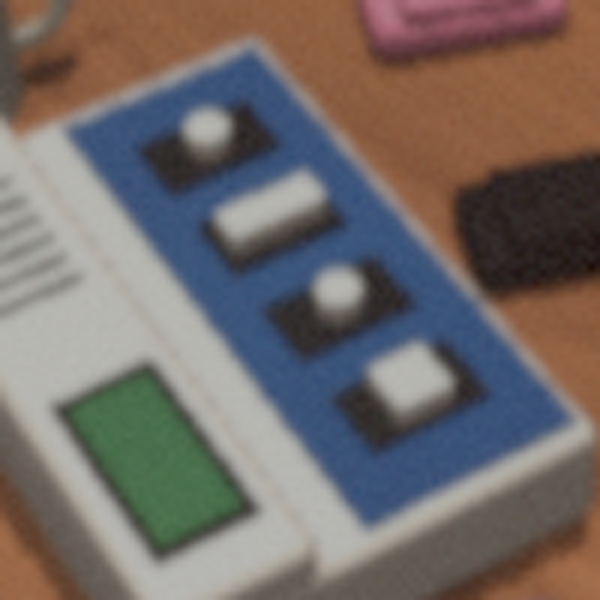

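The top crop shows key-top centres at ≈(180,173), (292,203), (405,233), (520,264). In the scene crop, the same tops are at ≈(412,374), (340,286), (270,203), (208,126).

```bash
cat > h.py <<'E'
import numpy as np
def onplane(c,uv,z):
    M=c['camera_from_world'];R=M[:3,:3];t=M[:3,3]
    o=-R.T@t;r=R.T@np.array([(uv[0]-c['cx'])/c['fx'],-(uv[1]-c['cy'])/c['fy'],-1])
    return o+r*(z-o[2])/r[2]
E
python3 - <<'E'
import pickle,numpy as np
from h import onplane
d=pickle.load(open('d.pkl','rb'));np.set_printoptions(precision=4,suppress=True)
T=np.array([(180,173),(292,203),(405,233),(520,264)])/5+[264.6,144.6]
S=np.array([(412,374),(340,286),(270,203),(208,126)])/6+[259.6,149.6]
a=np.array([onplane(d['top'],p,.075) for p in T]);b=np.array([onplane(d['scene'],p,.075) for p in S])
print(a,b,sep='\n')
for q in(a,b):
    v=q[0]-q[3];print(np.linalg.norm(v)/3,np.degrees(np.arctan2(-v[0],v[1])))
for n,p,z in(('gel',(237,133),.14),('mug',(440,186),.09),('mouse',(318,244),.03),('pinkR',(375,276),.03),('pinkL',(242,248),.03),('bigmug',(468,271),.1)):print(n,onplane(d['top'],p,z))
E
```

```text
[[ 0.5503  0.0651  0.075 ]
 [ 0.537   0.0112  0.075 ]
 [ 0.5239 -0.043   0.075 ]
 [ 0.5103 -0.098   0.075 ]]
[[ 0.5492  0.0677  0.075 ]
 [ 0.536   0.0135  0.075 ]
 [ 0.5235 -0.0415  0.075 ]
 [ 0.5102 -0.0947  0.075 ]]
0.05598688693308162 -13.762929262176831
0.0556888046023764 -13.515396805366889
gel [0.6414 0.2106 0.14  ]
mug [ 0.5395 -0.2639  0.09  ]
mouse [0.3978 0.019  0.03  ]
pinkR [ 0.3238 -0.1213  0.03  ]
pinkL [0.3835 0.2052 0.03  ]
bigmug [ 0.3439 -0.3211  0.1   ]
```

The two cameras agree to within 3 mm, the pitch is 56 mm and the unit is turned −13.6°. Averaged, power is at (0.550, 0.066) and start at (0.5237, −0.0424). I'll shut the gripper and travel at height.

```bash
python3 -m crank '[[13,-12,0,0],[26,-24,0,0],[26,-24,0,0],[26,-24,0,0],[26,-24,0,0],[26,-24,0,0],[26,-24,0,0],[26,-24,0,0],[26,-24,0,0],[26,-24,0,0]]' 0 20
python3 -m crank '[[26,-24,0,0],[26,-24,0,0],[26,-24,0,0],[26,-24,0,0],[26,-24,0,0],[26,-24,0,0],[26,-24,0,0],[26,-24,0,0],[13,-12,0,0],[0,0,0,0]]'
python3 -m crank '[[0,0,0,0.11],[0,0,0,0.11],[0,0,0,0.11],[0,0,0,0.11],[0,0,0,0.11],[0,0,0,0.1],[0,0,0,0],[0,0,0,0]]'
```

```text
time: 0.93
position: [0.3962, -0.2849, 0.2311]
tool_rot: [[0.915, 0.403, -0.0], [0.403, -0.915, 0.0], [-0.0, -0.0, -1.0]]
force: [-0.1, -1.1, -0.1]
grip_width: -0.0
gripper_force: 0.0
time: 1.77
position: [0.5173, -0.0054, 0.2312]
tool_rot: [[0.912, 0.41, 0.001], [0.41, -0.912, 0.003], [0.002, -0.002, -1.0]]
force: [-0.5, 0.9, 0.2]
grip_width: 0.0001
gripper_force: 0.0
time: 2.43
position: [0.5157, -0.0116, 0.2311]
tool_rot: [[0.973, -0.231, -0.001], [-0.231, -0.973, -0.0], [-0.001, 0.001, -1.0]]
force: [0.0, -0.2, -0.7]
grip_width: -0.0002
gripper_force: 0.0
```

Run:
```python
from cell import arm
import cv2,pickle,numpy as np
s=arm.observe();w=arm.snapshot('wrist');pickle.dump((s,w),open('w.pkl','wb'))
print(s['position'],{k:v for k,v in w.items() if k!='img'})
cv2.imwrite('pics/w1.png',w['img'][:,:,::-1])
```

```text
[ 0.51574195 -0.01155218  0.23107478] {'fx': 306.20024507202055, 'fy': 306.20024507202055, 'cx': 320.99894966330817, 'cy': 201.68851760437008, 'T_tool_cam': array([[ 1.82910750e-04,  9.59006462e-01,  2.83384142e-01,
         7.23271635e-02],
       [ 9.99999134e-01,  1.93950721e-04, -1.30180392e-03,
        -1.14449398e-04],
       [-1.30340093e-03,  2.83384134e-01, -9.59005596e-01,
        -1.43565351e-01],
       [ 0.00000000e+00,  0.00000000e+00,  0.00000000e+00,
         1.00000000e+00]])}
```

View pics/w1.png

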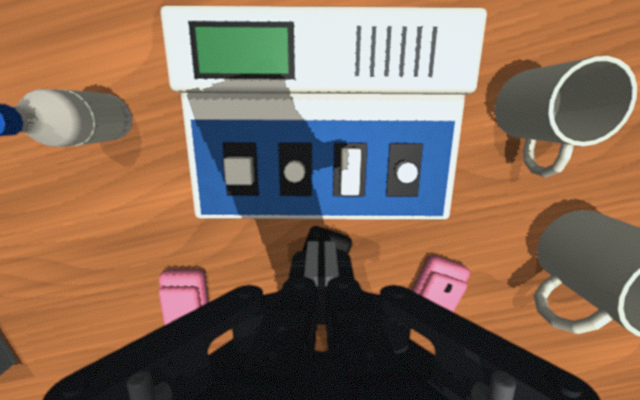

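The wrist view has the row level in the image. Power top is ≈(239,170), round (294,171), start bar (350,171), round (407,172). The shut fingertips are at ≈(321,240).

Run:
```python
import pickle,numpy as np
from h import onplane
s,w=pickle.load(open('w.pkl','rb'))
T=np.eye(4);T[:3,:3]=s['tool_rot'];T[:3,3]=s['position']
w['camera_from_world']=np.linalg.inv(T@w['T_tool_cam'])
for p in((239,170),(294,171),(350,171),(407,172)):print(onplane(w,p,.075).round(4))
for p in((.55,.066,.13),(.5237,-.0424,.13)):print(1000*(T[:3,:3].T@(np.array(p)-T[:3,3])))
```

```text
[0.5504 0.0632 0.075 ]
[0.5368 0.0105 0.075 ]
[ 0.524  -0.0434  0.075 ]
[ 0.51   -0.0983  0.075 ]
[ 15.49229176 -83.4251875  101.01630644]
[ 14.91412049  28.11812758 101.08397534]
```

Three cameras agree within about 2 mm. Moving over the power key.

```bash
python3 -m crank '[[3,-15,0,0],[5,-26,10,0],[5,-26,25,0],[2,-16,28,0],[0,0,25,0],[0,0,25,0],[0,0,12,0],[0,0,6,0],[0,0,0,0],[0,0,0,0]]'
```

```text
time: 3.32
position: [0.5507, 0.0661, 0.1012]
tool_rot: [[0.973, -0.233, 0.001], [-0.233, -0.973, 0.0], [0.001, -0.0, -1.0]]
force: [0.0, -0.1, -0.8]
grip_width: -0.0001
gripper_force: 0.0
```

```bash
python3 -m crank '[[0,0,12,0],[0,0,8,0],[0,0,3,0],[0,0,1,0],[0,0,1,0],[0,0,1,0],[0,0,1,0],[0,0,1,0],[0,0,0,0],[0,0,0,0]]'
```

```text
time: 4.15
position: [0.5501, 0.0664, 0.0725]
tool_rot: [[0.972, -0.233, 0.0], [-0.233, -0.972, -0.0], [0.0, -0.0, -1.0]]
force: [-1.7, -0.1, 2.2]
grip_width: 0.0002
gripper_force: 1.7
```

```bash
python3 -m crank '[[0,0,1,0],[0,0,1,0],[0,0,1,0],[0,0,1,0],[0,0,0.5,0],[0,0,0,0],[0,0,0,0]]'
```

```text
time: 4.73
position: [0.5501, 0.0664, 0.0677]
tool_rot: [[0.972, -0.233, 0.0], [-0.233, -0.972, 0.0], [0.0, -0.0, -1.0]]
force: [-0.8, 0.6, 2.8]
grip_width: -0.0002
gripper_force: 1.4
```

```bash
python3 -m crank '[[0,0,0.7,0],[0,0,0.7,0],[0,0,0,0],[0,0,0,0]]'
```

```text
time: 5.07
position: [0.5501, 0.0663, 0.0667]
tool_rot: [[0.972, -0.233, 0.0], [-0.233, -0.972, -0.0], [0.0, 0.0, -1.0]]
force: [-2.6, 0.2, 7.4]
grip_width: 0.0003
gripper_force: 3.5
```

```bash
python3 -m crank '[[0,0,0.5,0],[0,0,0.5,0],[0,0,0,0],[0,0,0,0]]'
```

```text
time: 5.4
position: [0.5502, 0.0663, 0.066]
tool_rot: [[0.972, -0.233, 0.0], [-0.233, -0.972, -0.0], [0.0, 0.0, -1.0]]
force: [-3.7, -0.9, 10.2]
grip_width: -0.0
gripper_force: 5.1
```

The force rises at the pad's stiffness, about 4–5 N/mm, so the power key is at its stop. Lifting and moving to start.

```bash
python3 -m crank '[[0,0,-4,0],[0,0,-12,0],[0,0,-20,0],[0,10,-5,0],[0,28,0,0],[0,32,0,0],[0,28,0,0],[0,14,0,0],[0,0,0,0],[0,0,0,0]]'
python3 - <<'E'
from cell import arm
import cv2
w=arm.snapshot('top')
cv2.imwrite('pics/t2.png',cv2.resize(w['img'][110:260,215:465,::-1],None,fx=3,fy=3,interpolation=cv2.INTER_CUBIC))
cv2.imwrite('pics/w2.png',arm.snapshot('wrist')['img'][:,:,::-1])
E
```

```text
time: 6.23
position: [0.5238, -0.0439, 0.1065]
tool_rot: [[0.972, -0.235, 0.0], [-0.235, -0.972, -0.0], [0.0, 0.0, -1.0]]
force: [-0.3, -0.3, -0.1]
grip_width: -0.0001
gripper_force: 0.0
```

View pics/w2.png

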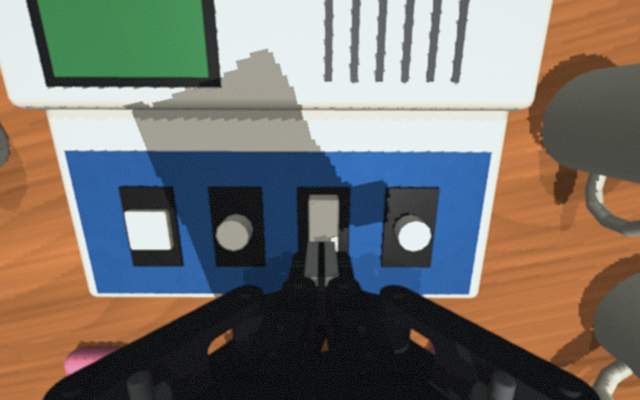

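The wrist view shows the start bar (323,218) straight ahead of the fingers (321,265), and the power key (148,230) sits visibly low. Pressing start.

```bash
python3 -m crank '[[0,0,10,0],[0,0,11,0],[0,0,6,0],[0,0,3,0],[0,0,1.5,0],[0,0,1.5,0],[0,0,1.5,0],[0,0,1.5,0],[0,0,0,0],[0,0,0,0]]'
```

```text
time: 7.17
position: [0.524, -0.0424, 0.0706]
tool_rot: [[0.973, -0.233, 0.0], [-0.233, -0.973, 0.0], [0.0, -0.0, -1.0]]
force: [-2.1, 2.1, 3.7]
grip_width: -0.0001
gripper_force: 1.5
```

```bash
python3 -m crank '[[0,0,1,0],[0,0,1,0],[0,0,1,0],[0,0,0.7,0],[0,0,0,0],[0,0,0,0]]'
```

```text
time: 7.67
position: [0.5241, -0.0425, 0.0668]
tool_rot: [[0.972, -0.233, 0.0], [-0.233, -0.972, 0.0], [0.0, -0.0, -1.0]]
force: [-2.6, 1.4, 5.3]
grip_width: 0.0001
gripper_force: 3.0
```

```bash
python3 -m crank '[[0,0,0.6,0],[0,0,0.6,0],[0,0,0,0],[0,0,0,0]]'
```

```text
time: 8.0
position: [0.5241, -0.0425, 0.066]
tool_rot: [[0.972, -0.233, 0.0], [-0.233, -0.972, -0.0], [0.0, -0.0, -1.0]]
force: [-3.7, 1.7, 10.0]
grip_width: 0.0002
gripper_force: 5.0
```

```bash
Z='x'; python3 -m crank '[[0,0,0,0],[0,0,0,0],[0,0,0,0],[0,0,0,0],[0,0,0,0],[0,0,0,0],[0,0,0,0],[0,0,0,0],[0,0,0,0],[0,0,0,0]]'
python3 -m crank '[[0,0,0,0],[0,0,0,0],[0,0,0,0],[0,0,0,0],[0,0,0,0],[0,0,0,0],[0,0,0,0],[0,0,0,0],[0,0,0,0],[0,0,0,0]]'
python3 -m crank '[[0,0,0,0],[0,0,0,0],[0,0,0,0],[0,0,0,0],[0,0,0,0]]'
python3 -m crank '[[0,0,-4,0],[0,0,-12,0],[0,0,-25,0],[0,0,-30,0],[0,0,-30,0],[0,0,-25,0],[0,0,-10,0],[0,0,0,0],[0,0,0,0],[0,0,0,0]]'
python3 - <<'E'
from cell import arm
import cv2
cv2.imwrite('pics/w3.png',arm.snapshot('wrist')['img'][:,:,::-1])
E
```

```text
time: 8.83
position: [0.5241, -0.0425, 0.066]
tool_rot: [[0.972, -0.233, 0.0], [-0.233, -0.972, -0.0], [0.0, -0.0, -1.0]]
force: [-2.5, 1.9, 9.5]
grip_width: -0.0
gripper_force: 5.0
time: 9.67
position: [0.5242, -0.0425, 0.066]
tool_rot: [[0.972, -0.233, 0.0], [-0.233, -0.972, -0.0], [0.0, -0.0, -1.0]]
force: [-3.3, 1.4, 8.2]
grip_width: 0.0001
gripper_force: 5.0
time: 10.08
position: [0.5241, -0.0425, 0.066]
tool_rot: [[0.972, -0.233, 0.0], [-0.233, -0.972, -0.0], [0.0, -0.0, -1.0]]
force: [-3.7, 1.4, 9.5]
grip_width: -0.0003
gripper_force: 5.0
time: 10.92
position: [0.523, -0.0427, 0.2001]
tool_rot: [[0.972, -0.233, -0.002], [-0.233, -0.972, -0.0], [-0.002, 0.001, -1.0]]
force: [-0.3, 1.0, -0.1]
grip_width: 0.0002
gripper_force: 0.0
```

View pics/w3.png

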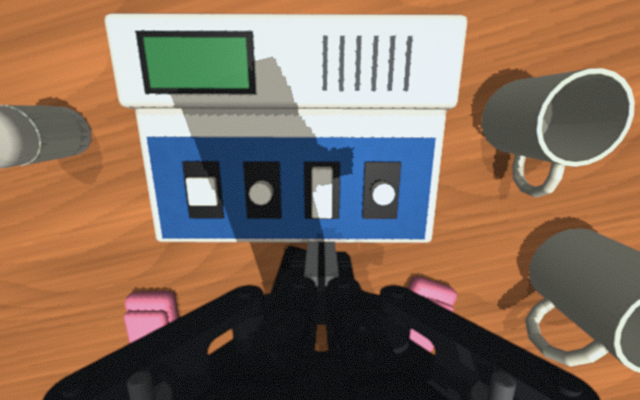

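The view shows the power key low at (202,191), the start key back up at (322,192), and the bottle and mug undisturbed. The hand is 125 mm above the keys and touching nothing.

```bash
python3 -c "
from cell import arm
print(arm.hand_in())"
```

```text
the job is handed in; nothing more can be done
None
```

I pressed the power key down to its stop, where it stayed, then held the start key fully down for just over two seconds and let it come back up. The press force read about 10 N at most, the hand finished clear of everything, and the job was handed in at about 11 s; the hand-in returned no verdict.

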